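Stack slide mailers on the inclined shelf

TASK

Lay the yellow slide mailer flat on the inclined shelf, lengthwise along the slope, with its lower end against the teal backstop, and let go of it; then lay the blue mailer squarely on top of it, its lower end against the backstop too. There is glass inside: set them down, do not drop them, and leave the red mailer where it is.

Things in the scene. Friction and masses are not known exactly. Their poses are not given: they have to be found in the camera images.
- yellow_mailer: slide mailer: a closed flat plastic box of glass slides, 90 mm long (own x), 46 mm wide (own y), 14 mm thick (own z), about 60 g, yellow with a blank white label on its top; lies flat on the bench, loose; origin at the centre of its underside
- blue_mailer: slide mailer: a closed flat plastic box of glass slides, 90 mm long (own x), 46 mm wide (own y), 14 mm thick (own z), about 60 g, blue with a blank white label on its top; lies flat on the bench, loose; origin at the centre of its underside
- red_mailer: slide mailer: a closed flat plastic box of glass slides, 90 mm long (own x), 46 mm wide (own y), 14 mm thick (own z), about 60 g, red with a blank white label on its top; lies flat on the bench, loose; origin at the centre of its underside; a bystander. (A green tube rack, 55 mm high with its tubes, and a small bottle, 55 mm high, stand farther from the robot than the mailers.)
- deck: fixed shelf: cream deck 135 mm long, 140 wide, open sides, sloping 18 degrees, low at the end nearer the robot, where a teal backstop 6 mm thick stands 40 mm proud, square to the deck. Origin on the deck surface at the foot of the backstop's inner face, mid-width, 30 mm above the bench; x up the slope away from the backstop, y across, z out of the deck. Friction may keep a mailer from sliding.
Not all that is in view belongs to the job. There is more than one size of the yellow_mailer; the one meant has the size given above.

How it is judged:
By the outcome, as a careful person would: the job done as asked, in the order asked, and still so for the second after the job is handed in, with the robot touching nothing.
It also fails if it takes over 61 s, if anything falls off the work surface, if the arm or the gripper's body presses on something with over 40 N, if the wrist force passes 120 N, or if a joint passes its speed limit or range.

ROBOT

A 6-joint arm with a two-finger parallel gripper is mounted at the origin on the work surface. World frame = base frame: x ahead of the robot, y to its left, z up, the work surface at z = 0. Lengths are in m, angles in rad, forces in N, time in s.
With the tool pointing down it reaches from about 0.3 to 1 m from the base axis. Payload 5.1 kg.
Tool frame: the origin (TCP) lies at the very end of the fingers, on their centre line; the grasp point (between the pads) lies 19 mm behind it; z points along the fingers, y is the direction in which the jaws open and shut (so a half turn about z gives the same grasp; the last joint's range is limited). The gripper opens to 95 mm and grips with 3 to 60 N. Pads are 20 mm wide; open, the fingers measure 119 mm over their backs; the gripper's body (75 mm by 180 mm) begins 59 mm behind the grasp point.
Start: joints at [1.137, 0.124, 1.65, -0, 1.367, -0.083], TCP at [0.223, 0.61, 0.215] pointing down, gripper open.
Joint ranges: [-2.61, 2.61], [-1.02, 2.33], [0.03, 2.71], [-1.35, 4.49], [0.32, 2.68], [-2.91, 2.91]. Speed limits (rad/s): [2.57, 2.57, 3.14, 3.14, 3.14, 3.14].

INTERFACE

Orientations are given as a unit quaternion [x, y, z, w].
In Python, from cell import env gives the robot as it stands.
- The arm moves only by the shell command python3 -m handwheel 'ROWS' [OPENING] [FORCE]. ROWS is JSON, a list that holds one entry, the list of rows, each a list of 6 numbers: the shift along the tool's x, y, z in cm, then the turn, a rotation vector about the tool's x, y, z in rad. In form: [[[x, y, z, wx, wy, wz], ...]]. A call has 1 to 10 rows; each row shifts and turns the commanded pose from where the row before left it, along the tool's axes as they then stand; what a row does not reach is not made up. A row lasts 1/10 s, in which the tool goes at most 50 mm and 8.59 degrees, less where a joint would pass 70% of its speed; a pose out of reach is approached as far as the arm can. A call is refused whole if a number of a shift passes 5 or a number of a turn 0.15, either way. A call with a gripper value outside its range is refused whole. OPENING is the opening, from 0 (shut) to 1 (fully open), set as the call begins (- or left out, the last holds). The fingers move at their own pace and stop on an object; FORCE is the grip in N (left out, the last holds). Time passes only in rows, so rows that do not move let the fingers close. It gives the time, the measured TCP pose, the force and the opening at its end, in the units of the state.
- env.state(): the state, without advancing time (a new reading comes with each control period).
- env.capture(name): name is "side" or "top"; returns a dict with "img" (480x640x3 uint8, red, green, blue), "depth" (480x640 float32, m along the optical axis (not along the pixel's ray), 0 where there is no reading), "intrinsics" (3x3 intrinsics, pixels), "extrinsics" (4x4, takes a point from world to camera coordinates). Camera axes: x right, y down, z forward; pixel columns grow to the right and rows downward; lengths in m; the calibration is good to about 2 mm. A picture is of the moment at which its call begins.
- env.finish_job(): hands the job in, once; it reports no verdict.
Trained networks look in a picture, given as the dict that the camera call returned (one of the last four; its "shot" number tells which), for a name from the list of things; names that differ only in an ending like _2 or _b are one class to them, and where a whole thing is asked for, a point or a joint stands for the part that bears it (a point fixed in the world has none). Each returns a list of dicts, best first, with "confidence" (0 to 1); they miss things now and then, are a little off and sometimes report something else, mostly with a low value. They report only what shows in the picture. A call takes as long as a camera call. They do not tell look-alikes from the thing itself.
- env.masks_of(picture, thing): "pixels" (480x640 bool, what is visible of it) and "extent" ([left, top, right, bottom] in pixels, round what is visible of it).
The state is a dict: "time_s": time; "joints": joint angles; "joint_velocities": joint speeds; "joint_torque": joint torques, N m; "position": TCP position; "ee_rot": TCP orientation; "force": force on the tool from outside, world axes, zero at the start; "wrist_torque": the same for the moment, N m; "width": opening from 0.0 (shut) to 1.0 (fully open).
Only numpy, scipy, OpenCV 4.12 (cv2) and the standard library are available. Lean on these libraries where they do the work, as an engineer would, in place of code of your own. Each camera call takes 0.05 s, during which the arm holds its last target. There are 200 camera calls.

## Working session

There is one attempt and no reset: what is moved stays moved. The work goes in short steps, Python scripts to look and compute and a shell command to move; the robot and the scene stay as the last step left them, time stands still between calls to the robot, and variables do not carry over. Pictures are saved under pics/ and viewed, on a budget of 10 in all, crops included, one or two more only if the job needs it, and the job is handed in when it is done.

```bash
ls; mkdir -p pics; cat > h.py <<'E'
import numpy as np, cv2
from cell import env
def cap(n,f=None):
    p=env.capture(n)
    if f: cv2.imwrite('pics/'+f,p['img'][:,:,::-1])
    return p
def cloud(p):
    K=np.array(p['intrinsics']);E=np.array(p['extrinsics']);d=p['depth']
    v,u=np.mgrid[0:480,0:640]
    c=np.stack([(u-K[0,2])/K[0,0]*d,(v-K[1,2])/K[1,1]*d,d],-1)
    w=(c-E[:3,3])@E[:3,:3]
    w[d==0]=np.nan
    return w
E
python3 - <<'E'
from h import *
s=env.state();print(s)
for n in('top','side'):
    p=cap(n,n+'0.png');w=cloud(p)
    np.savez('/tmp/'+n,w=w,img=p['img'])
    for t in('yellow_mailer','blue_mailer','red_mailer','deck'):
        for m in env.masks_of(p,t):
            if m['confidence']<.2: continue
            q=w[m['pixels']];q=q[~np.isnan(q[:,0])]
            e=m['pixels'].astype(np.uint8)
            zt=np.median(q[:,2]);qq=q[abs(q[:,2]-zt)<.006] if t!='deck' else q
            r=cv2.minAreaRect((qq[:,:2]*1000).astype(np.float32))
            print(n,t,round(m['confidence'],2),np.array(m['extent']).round(),'zmed',zt.round(4),np.round(r[0],1),np.round(r[1],1),round(r[2],1))
E
```

```text
pics
{'time_s': 0.0, 'joints': array([ 1.13740409e+00,  1.24487715e-01,  1.65166845e+00,  1.51697961e-06,
        1.36750923e+00, -8.26075540e-02]), 'joint_velocities': array([-0.00174789, -0.00027767,  0.00071705, -0.00068273, -0.00070215,
       -0.00204862]), 'joint_torque': array([-3.69050667e-04, -4.17631996e+01, -3.59916186e+01,  7.74072181e-02,
        4.92310768e-02, -1.78839377e-04]), 'position': array([0.2231221 , 0.60981778, 0.2134016 ]), 'ee_rot': array([ 1.74494529e-01,  9.84657598e-01, -1.00187951e-03, -2.65145132e-04]), 'force': array([0.38141888, 0.72200998, 1.56367836]), 'wrist_torque': array([ 0.03030369, -0.03476459, -0.0209762 ]), 'width': 0.9985893365205235}
top yellow_mailer 0.9 [298. 173. 335. 206.] zmed 0.0108 [600.4  27.5] [34.1 66.2] 48.6
top yellow_mailer 0.77 [287. 246. 334. 303.] zmed 0.0146 [450.8  40.6] [90.3 46.4] 21.6
top yellow_mailer 0.55 [356. 282. 396. 316.] zmed 0.011 [403.3 -73.2] [65.6 33.9] 72.5
top blue_mailer 0.86 [149. 187. 188. 244.] zmed 0.0141 [554.1 295.7] [47.7 90.5] 78.6
top blue_mailer 0.32 [406. 180. 492. 268.] zmed 0.0529 [ 521.8 -201.8] [142.2 110.7] 89.0
top red_mailer 0.96 [225. 242. 258. 300.] zmed 0.0144 [454.7 157.2] [90.7 46.6] 7.1
top deck 0.95 [406. 182. 493. 268.] zmed 0.053 [ 532.3 -206.4] [151.2 147.8] 89.0
side yellow_mailer 0.93 [266. 293. 294. 327.] zmed 0.0104 [402.8 -73.3] [68.6 33.8] 71.4
side yellow_mailer 0.9 [272. 251. 321. 281.] zmed 0.0142 [450.1  39.1] [90.4 47.4] 22.3
side yellow_mailer 0.71 [355. 251. 391. 276.] zmed 0.0105 [600.1  26.6] [36.5 66.3] 51.6
side blue_mailer 0.78 [308. 195. 342. 210.] zmed 0.0143 [553.8 294.3] [50. 90.] 81.1
side red_mailer 0.84 [269. 223. 314. 247.] zmed 0.0141 [453.6 156.9] [89.9 49. ] 5.8
side deck 0.6 [319. 289. 444. 389.] zmed 0.0515 [ 552.3 -162.1] [222.8 186.6] 88.5
```

```bash
python3 - <<'E'
from h import *
d=np.load('/tmp/top.npz');w=d['w'];img=d['img']
c=cv2.resize(img[130:340,130:510],None,fx=2.1,fy=2.1,interpolation=cv2.INTER_CUBIC)
cv2.imwrite('pics/crop0.png',c[:,:,::-1])
# deck fit
x,y,z=w[...,0],w[...,1],w[...,2]
sel=(x>.45)&(x<.62)&(y<-.1)&(y>-.32)&(z>.025)
f=img.astype(int); teal=sel&(f[...,0]<f[...,2]-40)
print('teal',teal.sum(), [np.nanpercentile(w[teal],q,axis=0).round(4) for q in(2,50,98)])
P=w[sel&~teal]
for _ in range(5):
    A=np.c_[P[:,:2],np.ones(len(P))];s=np.linalg.lstsq(A,P[:,2],rcond=None)[0]
    r=A@s-P[:,2];P=P[abs(r)<.003]
print(s,'slope',np.degrees(np.arctan(np.hypot(*s[:2]))),'dir',np.degrees(np.arctan2(s[1],s[0])),len(P))
print(P.min(0),P.max(0),cv2.minAreaRect((P[:,:2]*1000).astype(np.float32)))
E
```

```text
teal 572 [array([ 0.458 , -0.2628,  0.0328]), array([ 0.4799, -0.1992,  0.0661]), array([ 0.598 , -0.1367,  0.072 ])]
[ 0.29213636 -0.00847517 -0.10715322] slope 16.29149143837583 dir -1.6617430631481676 3798
[ 0.47260854 -0.27331033  0.03298917] [ 0.60619345 -0.13032804  0.07252971] ((539.3902587890625, -201.716064453125), (141.00665283203125, 132.5286865234375), 88.88199615478516)
```

View pics/crop0.png

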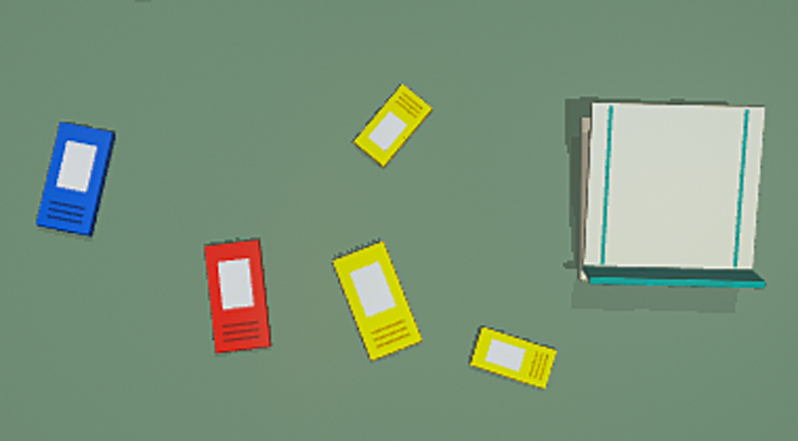

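View pics/side0.png

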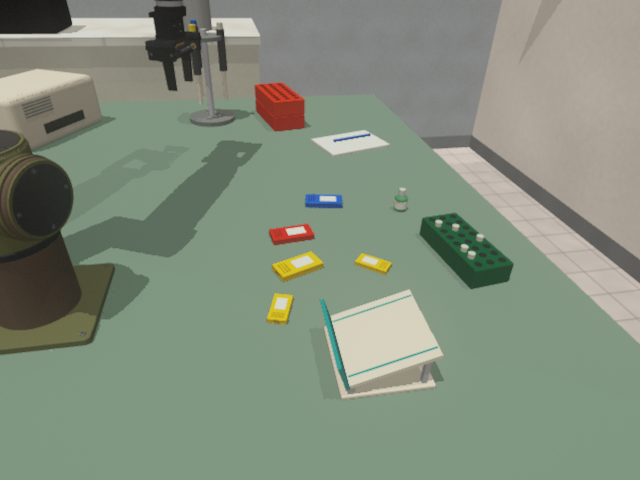

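```bash
cat > go.py <<'E'
# go.py x y z(mm) yaw tilt(deg) n : constant row that takes the measured tool pose to the target in n rows
import sys,numpy as np
from scipy.linalg import logm,expm
from scipy.spatial.transform import Rotation as R
from cell import env
def T(p,r):
    M=np.eye(4);M[:3,:3]=r.as_matrix();M[:3,3]=p;return M
x,y,z,yaw,tilt,n=map(float,sys.argv[1:7])
s=env.state()
tgt=T(np.array([x,y,z])/1000,R.from_euler('z',yaw,degrees=True)*R.from_euler('x',180,degrees=True)*R.from_euler('y',tilt,degrees=True))
D=np.linalg.inv(T(s['position'],R.from_quat(s['ee_rot'])))@tgt
S=expm(logm(D).real/n)
print('t',s['time_s'],'F',s['force'].round(1),'w',round(s['width'],3),'pos',(s['position']*1000).round(1))
print('row',(S[:3,3]*100).round(3),R.from_matrix(S[:3,:3]).as_rotvec().round(4))
E
python3 go.py 448 40 110 201.8 0 14
python3 - <<'E'
from h import *
for n in('top','side'):
    d=np.load(f'/tmp/{n}.npz');w=d['w'];f=d['img'].astype(int)
    x,y,z=w[...,0],w[...,1],w[...,2]
    sel=(x>.45)&(x<.64)&(y<-.1)&(y>-.30)&(z>.02)
    cream=sel&(f.min(-1)>140)&(z<.085)
    cream=cv2.erode(cream.astype(np.uint8),np.ones((5,5)))>0
    P=w[cream];P=P[(P[:,0]>.5)&(P[:,0]<.6)&(P[:,1]<-.14)&(P[:,1]>-.26)]
    for _ in range(8):
        A=np.c_[P[:,:2]-[.54,-.2],np.ones(len(P))];s=np.linalg.lstsq(A,P[:,2],rcond=None)[0]
        r=A@s-P[:,2];P=P[abs(r)<max(.002,2*r.std())]
    print(n,s,'slope',np.degrees(np.arctan(np.hypot(*s[:2]))),len(P),r.std())
    teal=sel&(f[...,0]<f[...,1]-40)
    L=teal&(x>.50)
    for side in(-1,1):
        Q=w[L&((y+.2)*side>0.02)]
        if len(Q)>10:
            a=np.polyfit(Q[:,0]-.54,Q[:,1],1);print(' line',side,len(Q),'yaw',np.degrees(np.arctan(a[0])),'y',a[1])
    B=teal&(z>.055)&(x<.49)
    Q=w[B];print(' stop',len(Q),Q.min(0).round(4),Q.max(0).round(4))
E
```

```text
t 0.5 F [ 0.2  0.9 -0.1] w 0.998 pos [223.4 610.4 214.6]
row [-1.687 -4.147  0.748] [-0.     -0.     -0.0522]
top [ 0.32350459 -0.0118653   0.05161186] slope 17.937914041539123 2644 0.0014858255718372018
 line -1 138 yaw -1.4493661554016817 y -0.25741563768168896
 line 1 140 yaw -1.2838575018056646 y -0.14732311186406533
 stop 293 [ 0.4577 -0.2696  0.0553] [ 0.4708 -0.1303  0.073 ]
side [ 0.32462684 -0.00754729  0.05100614] slope 17.98936851952046 3197 0.0008403610168089456
 line -1 97 yaw -1.6498585038420326 y -0.2573753410262004
 line 1 69 yaw -1.1206891202285445 y -0.14759458897825575
 stop 351 [ 0.4571 -0.271   0.0551] [ 0.469  -0.132   0.0702]
```

Candidates for the yellow mailer in the top view are the large one at about (310,275), and the small ones at (316,190) and (376,299). The large one measures 90x46x14 mm and the others about 66x34x11 mm, so I choose the large one. The crop shows it with its white label, between red (242,271) and the small one. The side view agrees, with it at (298,266) and a clear path to the deck at (385,340).

```bash
python3 go.py 450.4 39.8 110 201.9 0 20
python3 -m handwheel '[[[-1.18,-2.9,0.52,0,0,-0.0367],[-1.18,-2.9,0.52,0,0,-0.0367],[-1.18,-2.9,0.52,0,0,-0.0367],[-1.18,-2.9,0.52,0,0,-0.0367],[-1.18,-2.9,0.52,0,0,-0.0367],[-1.18,-2.9,0.52,0,0,-0.0367],[-1.18,-2.9,0.52,0,0,-0.0367],[-1.18,-2.9,0.52,0,0,-0.0367],[-1.18,-2.9,0.52,0,0,-0.0367],[-1.18,-2.9,0.52,0,0,-0.0367]]]' 0.8 15
python3 go.py 450.4 39.8 110 201.9 0 10
```

```text
t 0.5 F [ 0.2  0.9 -0.1] w 0.998 pos [223.4 610.4 214.6]
row [-1.168 -2.914  0.523] [-0.     -0.     -0.0367]
time_s: 1.5
position: [0.2856, 0.3042, 0.1627]
ee_rot: [-0.009, 1.0, 0.0, 0.0]
force: [0.7, -0.1, 0.3]
width: 0.798
t 1.5 F [ 0.7 -0.1  0.3] w 0.798 pos [285.6 304.2 162.7]
row [-1.148 -2.914  0.527] [ 0.      0.0001 -0.0364]
```

```bash

python3 -m handwheel '[[[-1.15,-2.91,0.53,0,0,-0.0364],[-1.15,-2.91,0.53,0,0,-0.0364],[-1.15,-2.91,0.53,0,0,-0.0364],[-1.15,-2.91,0.53,0,0,-0.0364],[-1.15,-2.91,0.53,0,0,-0.0364],[-1.15,-2.91,0.53,0,0,-0.0364],[-1.15,-2.91,0.53,0,0,-0.0364],[-1.15,-2.91,0.53,0,0,-0.0364],[-1.15,-2.91,0.53,0,0,-0.0364],[-1.15,-2.91,0.53,0,0,-0.0364]]]'
python3 go.py 450.4 39.8 20 201.9 0 5
```

```text
time_s: 2.5
position: [0.4506, 0.0398, 0.1098]
ee_rot: [-0.189, 0.982, -0.0, 0.0]
force: [-0.2, 1.0, 0.4]
width: 0.798
t 2.5 F [-0.2  1.   0.4] w 0.798 pos [450.6  39.8 109.8]
row [0.005 0.002 1.795] [-0.      0.0002 -0.0002]
```

```bash

python3 -m handwheel '[[[0,0,1.8,0,0,0],[0,0,1.8,0,0,0],[0,0,1.8,0,0,0],[0,0,1.8,0,0,0],[0,0,1.5,0,0,0],[0,0,1,0,0,0],[0,0,0.6,0,0,0],[0,0,0.4,0,0,0],[0,0,0,0,0,0]]]'
python3 -m handwheel '[[[0,0,0,0,0,0],[0,0,0,0,0,0],[0,0,0,0,0,0],[0,0,0,0,0,0],[0,0,0,0,0,0],[0,0,0,0,0,0],[0,0,0,0,0,0]]]' 0.3 15
```

```text
time_s: 3.4
position: [0.4498, 0.041, 0.0026]
ee_rot: [-0.189, 0.982, 0.0, -0.0]
force: [-0.2, 0.2, 0.2]
width: 0.797
time_s: 4.1
position: [0.45, 0.041, 0.0029]
ee_rot: [-0.189, 0.982, -0.0, 0.0]
force: [-0.7, 0.7, 2.0]
width: 0.487
```

```bash

python3 -m handwheel '[[[0,0,-0.5,0,0,0],[0,0,-1,0,0,0],[0,0,-1.8,0,0,0],[0,0,-1.8,0,0,0],[0,0,-1.8,0,0,0],[0,0,-1.8,0,0,0],[0,0,-1.8,0,0,0],[0,0,-1.5,0,0,0],[0,0,-1,0,0,0],[0,0,0,0,0,0]]]'
python3 go.py 540 -202 150 178.6 -18 10
python3 - <<'E'
import numpy as np
from scipy.spatial.transform import Rotation as R
M=R.from_euler('z',-1.4,degrees=True)*R.from_euler('y',-18,degrees=True)
o=np.array([475.5,-200.9,30])
for d in([75,0,60],[55,0,25],[50,0,4],[46,0,3]):print(d,(o+M.apply(d)).round(1))
E
```

```text
time_s: 5.1
position: [0.451, 0.041, 0.1347]
ee_rot: [-0.189, 0.982, -0.0, 0.002]
force: [0.1, -0.4, -1.2]
width: 0.485
t 5.1 F [ 0.1 -0.4 -1.2] w 0.485 pos [451.   41.  134.7]
row [-0.413 -2.578 -0.066] [ 0.0063 -0.0306  0.0401]
[75, 0, 60] [ 528.3 -202.2  110.2]
[55, 0, 25] [ 520.1 -202.    70.8]
[50, 0, 4] [ 521.8 -202.    49.3]
[46, 0, 3] [ 518.3 -201.9   47.1]
```

```bash
python3 go.py 515.7 -201.9 118 178.6 -18 15
python3 go.py 515.7 -201.9 118 178.6 -18 10
```

```text
t 5.1 F [ 0.1 -0.4 -1.2] w 0.485 pos [451.   41.  134.7]
row [-0.096 -1.681  0.147] [ 0.0042 -0.0204  0.0268]
t 5.1 F [ 0.1 -0.4 -1.2] w 0.485 pos [451.   41.  134.7]
row [-0.129 -2.522  0.217] [ 0.0063 -0.0306  0.0401]
```

```bash

python3 -m handwheel '[[[-0.13,-2.52,0.2,0.006,-0.03,0.04],[-0.13,-2.52,0.2,0.006,-0.03,0.04],[-0.13,-2.52,0.2,0.006,-0.03,0.04],[-0.13,-2.52,0.2,0.006,-0.03,0.04],[-0.13,-2.52,0.2,0.006,-0.03,0.04],[-0.13,-2.52,0.2,0.006,-0.03,0.04],[-0.13,-2.52,0.2,0.006,-0.03,0.04],[-0.13,-2.52,0.2,0.006,-0.03,0.04],[-0.13,-2.52,0.2,0.006,-0.03,0.04],[0,0,0,0,0,0]]]'
python3 go.py 515.7 -201.9 118 178.6 -18 2
```

```text
time_s: 6.1
position: [0.5111, -0.1782, 0.1171]
ee_rot: [-0.007, 0.991, -0.001, 0.135]
force: [0.0, -0.2, -0.2]
width: 0.482
t 6.1 F [ 0.  -0.2 -0.2] w 0.482 pos [ 511.1 -178.2  117.1]
row [-0.228 -1.187  0.021] [ 0.0038 -0.0211  0.0188]
```

```bash

python3 -m handwheel '[[[-0.23,-1.19,0.02,0.0038,-0.0211,0.0188],[-0.23,-1.19,0.02,0.0038,-0.0211,0.0188],[0,0,0,0,0,0],[0,0,0,0,0,0]]]'
python3 go.py 515.7 -201.9 118 178.6 -18 1
python3 - <<'E'
from h import *
from scipy.spatial.transform import Rotation as R
M=(R.from_euler('z',-1.4,degrees=True)*R.from_euler('y',-18,degrees=True)).as_matrix()
o=np.array([.4755,-.2009,.03])
print('tcp deck',((env.state()['position']-o)@M*1000).round(1))
p=cap('side');w=cloud(p)
cv2.imwrite('pics/s1.png',cv2.resize(p['img'][220:420,250:480],None,fx=3,fy=3,interpolation=cv2.INTER_CUBIC)[:,:,::-1])
t=cap('top');
for q in(p,t):
  w=cloud(q);f=q['img'].astype(int)
  D=(w-o)@M*1000
  y=(f[...,0]>120)&(f[...,1]>100)&(f[...,2]<70)&(abs(D[...,1])<60)&(D[...,0]>-30)&(D[...,0]<140)&(D[...,2]>30)
  Q=D[y];print(len(Q),np.nanpercentile(Q,[1,50,99],axis=0).round(1) if len(Q) else '')
E
```

```text
time_s: 6.5
position: [0.5169, -0.2001, 0.1195]
ee_rot: [0.01, 0.988, -0.002, 0.157]
force: [0.5, 0.0, -0.4]
width: 0.481
t 6.5 F [ 0.5  0.  -0.4] w 0.481 pos [ 516.9 -200.1  119.5]
row [ 0.154 -0.184  0.107] [0.0007 0.0017 0.0036]
tcp deck [67.   1.8 72.3]
662 [[ 23.2 -22.4  71.4]
 [ 51.  -19.7  82.9]
 [110.3  25.8 167.3]]
415 [[ 36.4 -20.1  80. ]
 [101.7   3.9  84.7]
 [112.6  49.9 184.6]]
```

View pics/s1.png

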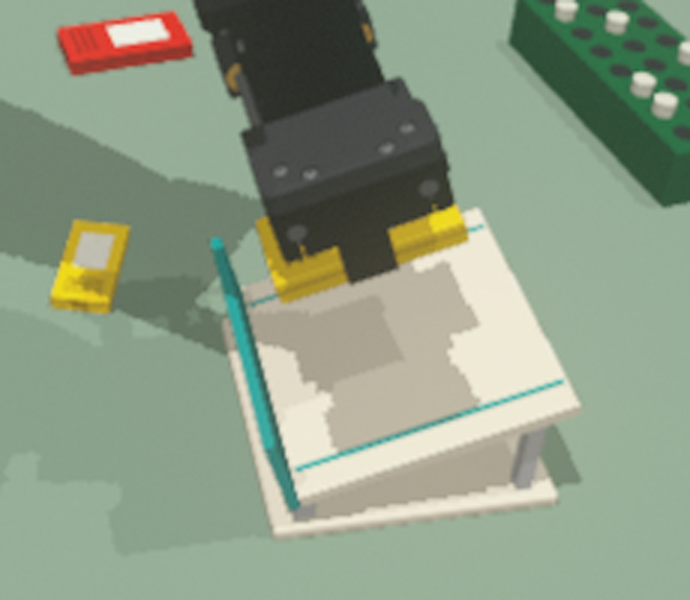

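```bash

python3 -m handwheel '[[[0.15,-0.18,0.5,0.0007,0.0017,0.0036],[0.2,0,1.1,0,0,0],[0.2,0,1.1,0,0,0],[0.2,0,1.1,0,0,0],[0.2,0,0.9,0,0,0],[0.2,0,0.7,0,0,0],[0.2,0,0.5,0,0,0],[0.1,0,0.4,0,0,0],[0,0,0,0,0,0],[0,0,0,0,0,0]]]'
cat > d.py <<'E'
from h import *
from scipy.spatial.transform import Rotation as R
MR=R.from_euler('z',-1.4,degrees=True)*R.from_euler('y',-18,degrees=True);M=MR.as_matrix()
o=np.array([.4755,-.2009,.03])
if __name__=='__main__':
    s=env.state();tr=R.from_quat(s['ee_rot'])
    tgt=R.from_matrix(np.c_[-M[:,0],M[:,1],-M[:,2]])
    print('t',s['time_s'],'tcp deck mm',((s['position']-o)@M*1000).round(1),'F deck',(s['force']@M).round(2),'turn needed(tool)',(tr.inv()*tgt).as_rotvec().round(4),'w',round(s['width'],3))
E
python3 d.py
```

```text
time_s: 7.6
position: [0.5228, -0.2023, 0.0555]
ee_rot: [0.012, 0.988, -0.002, 0.157]
force: [0.5, -0.6, -1.0]
width: 0.481
t 7.6 tcp deck mm [52.9 -0.3  9.6] F deck [ 0.19 -0.61 -1.09] turn needed(tool) [-0.0006  0.0008  0.    ] w 0.481
```

```bash

python3 -m handwheel '[[[0.1,0,0.2,0,0,0],[0.1,0,0.2,0,0,0],[0.1,0,0.1,0,0,0],[0.1,0,0.05,0,0,0],[0,0,0,0,0,0],[0,0,0,0,0,0]]]' ; python3 d.py
python3 -m handwheel '[[[0.1,0,0,0,0,0],[0.1,0,0,0,0,0],[0,0,0,0,0,0],[0,0,0,0,0,0]]]' ; python3 d.py
```

```text
time_s: 8.2
position: [0.5205, -0.2021, 0.0487]
ee_rot: [0.012, 0.988, -0.002, 0.157]
force: [1.0, 0.1, 0.5]
width: 0.483
t 8.2 tcp deck mm [48.6 -0.1  3.9] F deck [1.11 0.17 0.21] turn needed(tool) [-0.0003  0.0003  0.    ] w 0.483
time_s: 8.6
position: [0.5186, -0.2021, 0.0481]
ee_rot: [0.012, 0.988, -0.002, 0.157]
force: [0.7, -1.0, -0.8]
width: 0.478
t 8.6 tcp deck mm [46.6 -0.1  3.9] F deck [ 0.47 -0.99 -1.01] turn needed(tool) [-0.0003  0.0003 -0.    ] w 0.478
```

```bash

python3 -m handwheel '[[[0.1,0,0,0,0,0],[0,0,0,0,0,0],[0,0,0,0,0,0]]]' >/dev/null; python3 d.py
python3 -m handwheel '[[[0.1,0,0,0,0,0],[0,0,0,0,0,0],[0,0,0,0,0,0]]]'>/dev/null ; python3 d.py
python3 -m handwheel '[[[0.05,0,0,0,0,0],[0,0,0,0,0,0],[0,0,0,0,0,0]]]' >/dev/null; python3 d.py
```

```text
t 8.9 tcp deck mm [45.6 -0.1  3.9] F deck [ 0.22 -0.31 -0.95] turn needed(tool) [-0.0003  0.0003 -0.    ] w 0.48
t 9.2 tcp deck mm [45.4 -0.2  4.2] F deck [ 3.82  1.06 -1.2 ] turn needed(tool) [-0.0007  0.0019 -0.0001] w 0.482
t 9.5 tcp deck mm [45.4 -0.3  4.3] F deck [ 4.74  0.95 -1.88] turn needed(tool) [-0.0009  0.0029 -0.0002] w 0.479
```

```bash

python3 -m handwheel '[[[-0.07,0,0.06,0,0,0],[0,0,0.05,0,0,0],[0,0,0,0,0,0],[0,0,0,0,0,0]]]' >/dev/null; python3 d.py
python3 -m handwheel '[[[0,0,0.05,0,0,0],[0,0,0,0,0,0],[0,0,0,0,0,0]]]'>/dev/null ; python3 d.py
python3 -m handwheel '[[[0,0,0.05,0,0,0],[0,0,0,0,0,0],[0,0,0,0,0,0]]]' >/dev/null; python3 d.py
```

```text
t 9.9 tcp deck mm [45.4 -0.4  3.1] F deck [ 3.54 -0.4   0.55] turn needed(tool) [-0.001   0.0014  0.0001] w 0.481
t 10.2 tcp deck mm [45.4 -0.5  2.6] F deck [ 3.94 -0.81  0.81] turn needed(tool) [-0.001   0.0014  0.0001] w 0.484
t 10.5 tcp deck mm [45.4 -0.4  2.3] F deck [ 2.86 -0.18  3.54] turn needed(tool) [-0.0008  0.001   0.0002] w 0.479
```

```bash

python3 -m handwheel '[[[0,0,0,0,0,0],[0,0,0,0,0,0],[0,0,0,0,0,0],[0,0,0,0,0,0],[0,0,0,0,0,0]]]' 0.7; python3 d.py
python3 -m handwheel '[[[0,0,-0.5,0,0,0],[0,0,-1,0,0,0],[0,0,-1.8,0,0,0],[0,0,-2,0,0,0],[0,0,-2,0,0,0],[0,0,-2,0,0,0],[0,0,-1,0,0,0],[0,0,0,0,0,0]]]';python3 go.py 553.9 295 110 168 0 20
```

```text
time_s: 11.0
position: [0.5171, -0.2018, 0.045]
ee_rot: [0.012, 0.988, -0.002, 0.156]
force: [-0.1, 0.6, -0.1]
width: 0.7
t 11.0 tcp deck mm [44.2  0.1  1.4] F deck [-0.18  0.62 -0.01] turn needed(tool) [ 0.0002 -0.0008 -0.    ] w 0.7
time_s: 11.8
position: [0.4865, -0.202, 0.146]
ee_rot: [0.012, 0.987, -0.003, 0.158]
force: [-0.2, 0.2, 0.6]
width: 0.703
t 11.8 F [-0.2  0.2  0.6] w 0.703 pos [ 486.5 -202.   146. ]
row [-0.024  2.509  0.197] [0.0013 0.0159 0.0092]
```

```bash

python3 -m handwheel '[[[-0.02,2.5,0.2,0.0013,0.0159,0.0092],[-0.02,2.5,0.2,0.0013,0.0159,0.0092],[-0.02,2.5,0.2,0.0013,0.0159,0.0092],[-0.02,2.5,0.2,0.0013,0.0159,0.0092],[-0.02,2.5,0.2,0.0013,0.0159,0.0092],[-0.02,2.5,0.2,0.0013,0.0159,0.0092],[-0.02,2.5,0.2,0.0013,0.0159,0.0092],[-0.02,2.5,0.2,0.0013,0.0159,0.0092],[-0.02,2.5,0.2,0.0013,0.0159,0.0092],[-0.02,2.5,0.2,0.0013,0.0159,0.0092]]]' 0.8
python3 - <<'E'
from d import *
for n in('side','top'):
  q=cap(n);w=cloud(q);D=(w-o)@M*1000
  ms=env.masks_of(q,'yellow_mailer')
  for m in ms:
    Q=D[m['pixels']];Q=Q[~np.isnan(Q[:,0])]
    if len(Q)>20 and abs(np.median(Q[:,1]))<70:
      t=Q[abs(Q[:,2]-np.median(Q[:,2]))<5]
      print(n,'yellow deck',m['confidence'],np.median(Q,0).round(1),cv2.minAreaRect(t[:,:2].astype(np.float32)),'z fit',np.polyfit(t[:,0],t[:,2],1))
  for m in env.masks_of(q,'blue_mailer')[:1]:
    Q=w[m['pixels']];Q=Q[abs(Q[:,2]-np.nanmedian(Q[:,2]))<.004]*1000
    print(n,'blue',m['confidence'],cv2.minAreaRect(Q[:,:2].astype(np.float32)),np.median(Q,0))
  if n=='side': cv2.imwrite('pics/s2.png',cv2.resize(q['img'][180:420,250:500],None,fx=2.4,fy=2.4,interpolation=cv2.INTER_CUBIC)[:,:,::-1])
E
python3 go.py 553.9 295 110 169 0 10
```

```text
time_s: 12.8
position: [0.5083, 0.049, 0.1245]
ee_rot: [0.059, 0.995, -0.0, 0.076]
force: [0.4, -0.1, 0.4]
width: 0.801
side yellow deck 0.87 [45.6 -7.7 13.8] ((45.646080017089844, -1.452362060546875), (47.81754684448242, 89.6923599243164), 89.4205322265625) z fit [9.88003462e-04 1.37992809e+01]
side blue 0.75 ((553.6519775390625, 295.4969787597656), (51.45279312133789, 89.1669692993164), 80.22412872314453) [537.0137421  289.12458609  14.72216514]
top yellow deck 0.87 [46.8  0.4 14.5] ((46.26780700683594, -0.13801002502441406), (89.98657989501953, 46.747196197509766), 0.335729718208313) z fit [-1.78492543e-04  1.45999563e+01]
top blue 0.69 ((554.2094116210938, 295.4961853027344), (46.598751068115234, 89.89509582519531), 78.6079330444336) [554.23070996 295.2894132   14.29518802]
t 13.1 F [0.1 1.  0.1] w 0.8 pos [508.5  47.2 125.2]
row [-0.061  2.518  0.171] [0.0014 0.0154 0.0074]
```

View pics/s2.png

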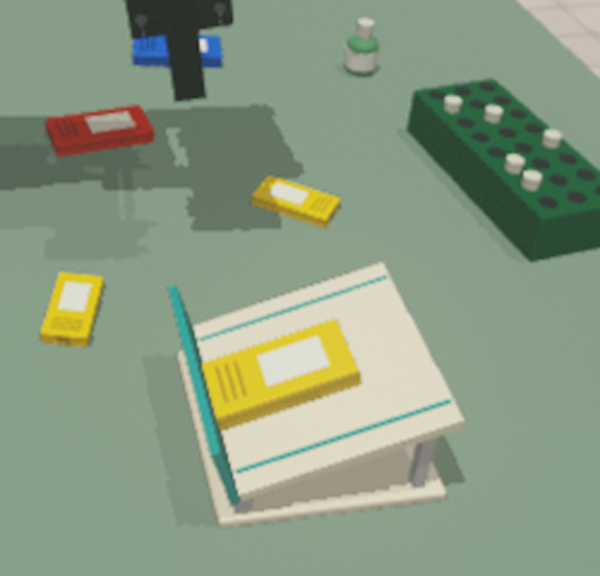

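The picture shows yellow flat on the deck, with its lower end at the backstop (crop 205–355, 325–420). Measured, its centre is at deck x≈46, y≈0, turned 0.3°. Next I go to blue.

```bash

python3 -m handwheel '[[[-0.06,2.52,0.17,0.0014,0.0154,0.008],[-0.06,2.52,0.17,0.0014,0.0154,0.008],[-0.06,2.52,0.17,0.0014,0.0154,0.008],[-0.06,2.52,0.17,0.0014,0.0154,0.008],[-0.06,2.52,0.17,0.0014,0.0154,0.008],[-0.06,2.52,0.17,0.0014,0.0154,0.008],[-0.06,2.52,0.17,0.0014,0.0154,0.008],[-0.06,2.52,0.17,0.0014,0.0154,0.008],[-0.06,2.52,0.17,0.0014,0.0154,0.008],[-0.06,2.52,0.17,0.0014,0.0154,0.008]]]'
python3 go.py 554.1 295.4 100 168.6 0 2
```

```text
time_s: 14.1
position: [0.5553, 0.2955, 0.1107]
ee_rot: [0.1, 0.995, 0.0, -0.0]
force: [-0.1, 0.0, -0.7]
width: 0.799
t 14.1 F [-0.1  0.  -0.7] w 0.799 pos [555.3 295.5 110.7]
row [ 0.058 -0.015  0.535] [ 0.0003 -0.0001 -0.0003]
```

```bash

python3 -m handwheel '[[[0.06,-0.01,1.8,0,0,0],[0.06,-0.01,1.8,0,0,0],[0,0,1.8,0,0,0],[0,0,1.8,0,0,0],[0,0,1.5,0,0,0],[0,0,1,0,0,0],[0,0,0.6,0,0,0],[0,0,0.4,0,0,0],[0,0,0,0,0,0],[0,0,0,0,0,0]]]'
python3 go.py 554.1 295.4 3 168.6 0 1
```

```text
time_s: 15.1
position: [0.5541, 0.2961, 0.0046]
ee_rot: [0.099, 0.995, 0.001, 0.001]
force: [-1.1, 0.2, 0.2]
width: 0.799
t 15.1 F [-1.1  0.2  0.2] w 0.799 pos [554.1 296.1   4.6]
row [-0.014 -0.068  0.156] [0.0013 0.0014 0.0014]
```

```bash

python3 -m handwheel '[[[0,0,0,0,0,0],[0,0,0,0,0,0],[0,0,0,0,0,0],[0,0,0,0,0,0],[0,0,0,0,0,0],[0,0,0,0,0,0],[0,0,0,0,0,0]]]' 0.3 15
python3 -m handwheel '[[[0,0,-0.5,0,0,0],[0,0,-1,0,0,0],[0,0,-1.8,0,0,0],[0,0,-1.8,0,0,0],[0,0,-1.8,0,0,0],[0,0,-1.8,0,0,0],[0,0,-1.8,0,0,0],[0,0,-1.5,0,0,0],[0,0,-1,0,0,0],[0,0,0,0,0,0]]]'
python3 go.py 513 -202 135 178.6 -18 20
```

```text
time_s: 15.8
position: [0.5536, 0.296, 0.004]
ee_rot: [0.099, 0.995, 0.0, 0.0]
force: [-0.2, 0.2, 0.1]
width: 0.483
time_s: 16.8
position: [0.5547, 0.2963, 0.1365]
ee_rot: [0.099, 0.995, 0.001, 0.002]
force: [0.2, 0.6, -0.2]
width: 0.482
t 16.8 F [ 0.2  0.6 -0.2] w 0.482 pos [554.7 296.3 136.5]
row [-0.08  -2.502  0.005] [-0.0012 -0.0155 -0.0086]
```

```bash

python3 -m handwheel '[[[-0.08,-2.5,0,-0.0012,-0.0155,-0.0086],[-0.08,-2.5,0,-0.0012,-0.0155,-0.0086],[-0.08,-2.5,0,-0.0012,-0.0155,-0.0086],[-0.08,-2.5,0,-0.0012,-0.0155,-0.0086],[-0.08,-2.5,0,-0.0012,-0.0155,-0.0086],[-0.08,-2.5,0,-0.0012,-0.0155,-0.0086],[-0.08,-2.5,0,-0.0012,-0.0155,-0.0086],[-0.08,-2.5,0,-0.0012,-0.0155,-0.0086],[-0.08,-2.5,0,-0.0012,-0.0155,-0.0086],[-0.08,-2.5,0,-0.0012,-0.0155,-0.0086]]]'
python3 go.py 513 -202 135 178.6 -18 10
```

```text
time_s: 17.8
position: [0.5209, 0.0468, 0.1323]
ee_rot: [0.055, 0.995, -0.001, 0.077]
force: [1.1, -0.1, -0.9]
width: 0.486
t 17.8 F [ 1.1 -0.1 -0.9] w 0.486 pos [520.9  46.8 132.3]
row [-0.106 -2.488 -0.015] [-0.0015 -0.0159 -0.0085]
```

```bash

python3 -m handwheel '[[[-0.1,-2.49,-0.02,-0.0015,-0.0159,-0.0085],[-0.1,-2.49,-0.02,-0.0015,-0.0159,-0.0085],[-0.1,-2.49,-0.02,-0.0015,-0.0159,-0.0085],[-0.1,-2.49,-0.02,-0.0015,-0.0159,-0.0085],[-0.1,-2.49,-0.02,-0.0015,-0.0159,-0.0085],[-0.1,-2.49,-0.02,-0.0015,-0.0159,-0.0085],[-0.1,-2.49,-0.02,-0.0015,-0.0159,-0.0085],[-0.1,-2.49,-0.02,-0.0015,-0.0159,-0.0085],[-0.1,-2.49,-0.02,-0.0015,-0.0159,-0.0085],[-0.1,-2.4,-0.02,-0.0015,-0.0159,-0.0085]]]'
python3 -m handwheel '[[[0,0,0,0,0,0],[0,0,0,0,0,0]]]' >/dev/null; python3 d.py
python3 - <<'E'
from d import *
for n in('side','top'):
  q=cap(n);w=cloud(q);D=(w-o)@M*1000;f=q['img'].astype(int)
  b=(f[...,2]>f[...,0]+60)&(f[...,2]>f[...,1]+40)&(abs(D[...,1])<60)&(D[...,2]>20)&(D[...,0]<140)&(D[...,0]>-40)
  Q=D[b];print(n,len(Q),np.percentile(Q,[1,50,99],axis=0).round(1))
E
```

```text
time_s: 18.8
position: [0.5123, -0.201, 0.1353]
ee_rot: [0.012, 0.988, -0.001, 0.156]
force: [-0.3, 0.1, -0.5]
width: 0.482
t 19.0 tcp deck mm [67.7  1.6 88.8] F deck [-0.48  0.48 -1.05] turn needed(tool) [ 0.0014 -0.0009 -0.0025] w 0.481
side 684 [[ 23.9 -22.6  86.6]
 [ 51.5 -19.8  98.5]
 [111.6  17.5 100.8]]
top 406 [[ 35.6 -20.4  96.3]
 [102.9   2.8 100.1]
 [113.5  24.8 182.9]]
```

```bash

python3 -m handwheel '[[[0.15,-0.18,0.5,0.0014,-0.0009,-0.0025],[0.2,0,1.1,0,0,0],[0.2,0,1.1,0,0,0],[0.2,0,1.1,0,0,0],[0.2,0,1.0,0,0,0],[0.2,0,0.8,0,0,0],[0.2,0,0.6,0,0,0],[0.1,0,0.4,0,0,0],[0,0,0,0,0,0],[0,0,0,0,0,0]]]' >/dev/null; python3 d.py
```

```text
t 20.1 tcp deck mm [54.6 -0.6 23.8] F deck [-1.7  -0.54 -1.97] turn needed(tool) [-0.0012  0.0025  0.0017] w 0.482
```

```bash

python3 -m handwheel '[[[0.2,0.04,0.2,-0.0008,0.001,0.0012],[0.2,0,0.1,0,0,0],[0.1,0,0.1,0,0,0],[0.1,0,0,0,0,0],[0.1,0,0,0,0,0],[0,0,0,0,0,0],[0,0,0,0,0,0]]]' >/dev/null; python3 d.py
python3 -m handwheel '[[[0.1,0,0,0,0,0],[0,0,0,0,0,0],[0,0,0,0,0,0]]]' >/dev/null; python3 d.py
```

```text
t 20.8 tcp deck mm [47.4 -0.  19.6] F deck [ 0.38  0.68 -0.25] turn needed(tool) [-0.0002  0.0011  0.0005] w 0.48
t 21.1 tcp deck mm [46.3 -0.  19.6] F deck [-0.67  0.1  -1.34] turn needed(tool) [-0.0002  0.0011  0.0005] w 0.484
```

```bash

python3 -m handwheel '[[[0.07,0,0,0,0,0],[0,0,0,0,0,0],[0,0,0,0,0,0]]]' >/dev/null; python3 d.py
python3 -m handwheel '[[[0.05,0,0,0,0,0],[0,0,0,0,0,0],[0,0,0,0,0,0]]]'>/dev/null ; python3 d.py
python3 -m handwheel '[[[0.05,0,0,0,0,0],[0,0,0,0,0,0],[0,0,0,0,0,0]]]' >/dev/null; python3 d.py
```

```text
t 21.4 tcp deck mm [45.6  0.  19.5] F deck [-0.26  0.11 -0.47] turn needed(tool) [-0.0001  0.001   0.0005] w 0.483
t 21.7 tcp deck mm [45.4 -0.  19.6] F deck [-0.28  0.31 -1.17] turn needed(tool) [-0.0002  0.0015  0.0004] w 0.482
t 22.0 tcp deck mm [45.4 -0.1 19.8] F deck [ 2.49  1.34 -1.78] turn needed(tool) [-0.0004  0.0025  0.0004] w 0.484
```

Blue has reached the backstop. I'm lowering it onto yellow.

```bash

python3 -m handwheel '[[[-0.04,0,0.07,0,0,0],[0,0,0.06,0,0,0],[0,0,0,0,0,0],[0,0,0,0,0,0]]]' >/dev/null; python3 d.py
python3 -m handwheel '[[[0,0,0.06,0,0,0],[0,0,0,0,0,0],[0,0,0,0,0,0]]]'>/dev/null ; python3 d.py
python3 -m handwheel '[[[0,0,0.04,0,0,0],[0,0,0,0,0,0],[0,0,0,0,0,0]]]' >/dev/null; python3 d.py
```

```text
t 22.4 tcp deck mm [45.3 -0.2 18.4] F deck [2.25 0.01 0.17] turn needed(tool) [-0.0006  0.0016  0.0005] w 0.484
t 22.7 tcp deck mm [45.3 -0.2 17.8] F deck [ 3.39 -0.25  0.59] turn needed(tool) [-0.0006  0.0016  0.0006] w 0.485
t 23.0 tcp deck mm [45.4 -0.1 17.4] F deck [2.2  1.06 0.53] turn needed(tool) [-0.0004  0.0016  0.0005] w 0.485
```

```bash

python3 -m handwheel '[[[0,0,0.04,0,0,0],[0,0,0,0,0,0],[0,0,0,0,0,0]]]' >/dev/null; python3 d.py
python3 -m handwheel '[[[0,0,0.03,0,0,0],[0,0,0,0,0,0],[0,0,0,0,0,0]]]' >/dev/null; python3 d.py
```

```text
t 23.3 tcp deck mm [45.4 -0.2 17.4] F deck [2.49 1.06 6.27] turn needed(tool) [-0.0002  0.0011  0.0007] w 0.486
t 23.6 tcp deck mm [45.4 -0.1 17.4] F deck [ 0.59 -0.8   9.54] turn needed(tool) [-0.      0.0008  0.0008] w 0.482
```

```bash

python3 -m handwheel '[[[0,0,-0.04,0,0,0],[0,0,0,0,0,0],[0,0,0,0,0,0]]]' >/dev/null; python3 d.py
python3 -m handwheel '[[[0,0,0,0,0,0],[0,0,0,0,0,0],[0,0,0,0,0,0],[0,0,0,0,0,0],[0,0,0,0,0,0]]]' 0.7 >/dev/null; python3 d.py
python3 -m handwheel '[[[0,0,-0.5,0,0,0],[0,0,-1,0,0,0],[0,0,-1.8,0,0,0],[0,0,-2,0,0,0],[0,0,-2,0,0,0],[0,0,-2,0,0,0],[0,2,-1,0,0,0],[0,3,0,0,0,0],[0,3,0,0,0,0],[0,3,0,0,0,0]]]'
python3 -m handwheel '[[[0,3,0,0,0,0],[0,3,0,0,0,0],[0,3,0,0,0,0],[0,3,0,0,0,0],[0,2,0,0,0,0],[0,0,0,0,0,0]]]'
python3 - <<'E'
from d import *
for n in('side','top'):
  q=cap(n);w=cloud(q);D=(w-o)@M*1000
  for t in('yellow_mailer','blue_mailer','red_mailer'):
   for m in env.masks_of(q,t):
    if m['confidence']<.3: continue
    P=w[m['pixels']]*1000;P=P[~np.isnan(P[:,0])]
    Q=D[m['pixels']];Q=Q[~np.isnan(Q[:,0])]
    on=abs(np.median(Q[:,1]))<70 and abs(np.median(Q[:,0])-60)<70 and t!='red_mailer'
    C=Q if on else P
    C=C[abs(C[:,2]-np.median(C[:,2]))<4]
    r=cv2.minAreaRect(C[:,:2].astype(np.float32))
    print(n,t,'DECK' if on else 'world',round(m['confidence'],2),np.round(r[0],1),np.round(r[1],1),round(r[2],1),'z',np.median(C[:,2]).round(1))
  if n=='side': cv2.imwrite('pics/s3.png',cv2.resize(q['img'][180:420,250:500],None,fx=2.4,fy=2.4,interpolation=cv2.INTER_CUBIC)[:,:,::-1])
E
```

```text
t 23.9 tcp deck mm [45.4 -0.2 17.4] F deck [ 1.58 -0.76  5.07] turn needed(tool) [-0.0003  0.0013  0.0007] w 0.483
t 24.4 tcp deck mm [44.6  0.2 16.6] F deck [ 0.49 -0.45  0.22] turn needed(tool) [0.0003 0.0002 0.0005] w 0.698
time_s: 25.4
position: [0.4838, -0.0904, 0.1593]
ee_rot: [0.012, 0.987, -0.002, 0.158]
force: [0.6, 0.6, -0.2]
width: 0.699
time_s: 26.0
position: [0.4871, 0.0508, 0.1589]
ee_rot: [0.01, 0.987, -0.002, 0.158]
force: [0.1, 0.2, -0.6]
width: 0.701
side yellow_mailer world 0.96 [402.9 -73. ] [68.2 34.1] 71.2 z 10.5
side yellow_mailer world 0.68 [600.2  27.3] [37.9 65.6] 48.6 z 10.5
side blue_mailer DECK 0.75 [45.3 -0.6] [90.6 48.2] 0.8 z 28.0
side red_mailer world 0.82 [452.7 156.5] [87.6 48.7] 6.1 z 14.6
top yellow_mailer world 0.74 [403.  -73.2] [66.1 33.7] 71.9 z 11.0
top yellow_mailer world 0.61 [600.8  27.4] [33.3 66.7] 51.1 z 10.9
top yellow_mailer DECK 0.52 [56.5 21.3] [24.8 80.8] 71.0 z 11.6
top blue_mailer DECK 0.63 [46.4  0.1] [89.9 47.2] 0.4 z 28.7
```

View pics/s3.png

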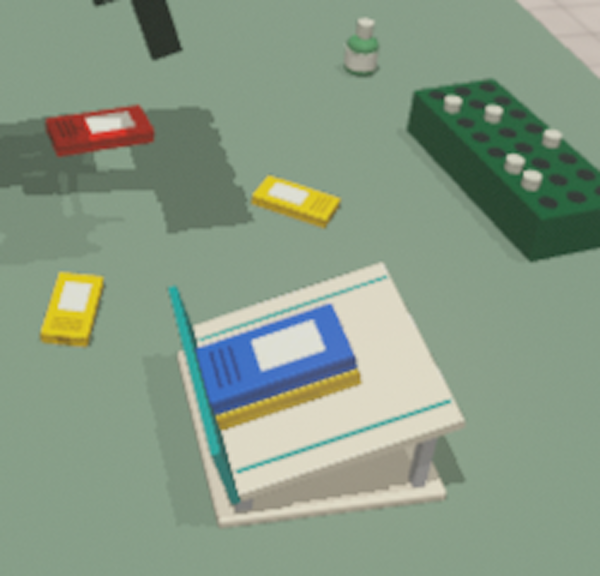

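The picture shows blue square on yellow (crop 200–360, 310–420), both ends at the backstop and the gripper clear. Red has not moved.

```bash
python3 -c "
from cell import env
print(env.finish_job())"
```

```text
the job is handed in; nothing more can be done
None
```

I laid the yellow mailer (the 90 × 46 mm one) flat on the shelf against the backstop and let go. I then laid the blue mailer squarely on top, also against the backstop, and handed in the job at about 26 s of the 61 s allowed. Each mailer was lowered until the wrist force showed contact before I released it. The highest force I read was about 10 N.

- **Blue:** the last check puts its centre 45–46 mm up the slope, within 1 mm of mid-width and turned less than 1°. Its top is about 28 mm above the deck, which matches two mailers stacked flat.
- **Yellow:** measured before blue went on, it lay flat with its centre about 46 mm up the slope, within about 1.5 mm of mid-width. It was turned about 0.5°. With blue on top, only its edge shows. It still looks aligned in the side picture, but I could not measure it again.
- **Red:** it is where it was, to within 2 mm in the side view. The top-view detection missed it in the last check, probably because the arm was in the way.
- **False detection:** the last top view also gave a low-confidence yellow detection on the deck (0.52). It fits only the visible edge of yellow, so I disregarded it.

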